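# Inspected optics back into their transport trays

### The job

The four glass-faced optics cells on the bench, two round and two square, a large and a small of each, have been inspected: put each into the teal transport tray whose pocket has its shape and size, flat on the pocket floor with the glass up, setting it down rather than dropping it. Leave the plain spacer ring and the riser block, which have no glass, where they are.

Things in the scene. Friction and masses are not known exactly. Their poses are not given: they have to be found in the camera images.
- lens_large_mid (a point): Large round lens cell: an upright aluminium cylinder, diameter 56 mm, 34 mm tall, a glass face in a black surround on its top. Loose, glass up, on the bench. Point: its centre, 17 mm above its underside; z up out of the glass.
- lens_small_mid (a point): Small round lens cell: an upright aluminium cylinder, diameter 34 mm, 34 mm tall, a glass face in a black surround on its top. Loose, glass up, on the bench. Point: its centre, 17 mm above its underside; z up out of the glass.
- window_large_mid (a point): Large square window cell: an upright aluminium block, 56 by 56 mm, 34 mm tall, a glass face in a black surround on its top. Loose, glass up, on the bench. Point: its centre, 17 mm above its underside; z up out of the glass; x and y square to its side faces.
- window_small_mid (a point): Small square window cell: an upright aluminium block, 34 by 34 mm, 34 mm tall, a glass face in a black surround on its top. Loose, glass up, on the bench. Point: its centre, 17 mm above its underside; z up out of the glass; x and y square to its side faces.
- tray_round_large_floor (a point): Large round pocket of a teal transport tray, fixed to the bench: a square block 92 by 92 mm, 12 mm high, with one round recess of 72 mm diameter, 8 mm deep, grey floor. Point: the centre of the recess floor, 4 mm above the bench; x and y parallel to the block's sides, z up.
- tray_round_small_floor (a point): Small round pocket of a teal transport tray, fixed to the bench: a square block 70 by 70 mm, 12 mm high, with one round recess of 50 mm diameter, 8 mm deep, grey floor. Point: the centre of the recess floor, 4 mm above the bench; x and y parallel to the block's sides, z up.
- tray_square_large_floor (a point): Large square pocket of a teal transport tray, fixed to the bench: a square block 92 by 92 mm, 12 mm high, with one square recess, 72 by 72 mm, sides parallel to the block, 8 mm deep, grey floor. Point: the centre of the recess floor, 4 mm above the bench; x and y parallel to the block's sides, z up.
- tray_square_small_floor (a point): Small square pocket of a teal transport tray, fixed to the bench: a square block 70 by 70 mm, 12 mm high, with one square recess, 50 by 50 mm, sides parallel to the block, 8 mm deep, grey floor. Point: the centre of the recess floor, 4 mm above the bench; x and y parallel to the block's sides, z up.
- spacer: Plain steel spacer ring without glass, outer diameter 40 mm, open bore 28 mm, 16 mm tall, loose on the bench; a bystander that stays. Origin: centre of its underside.
- riser: Plain solid aluminium riser block without glass, 40 by 40 mm, 24 mm tall, four small dark screw holes on top, loose on the bench; a bystander that stays. Origin: centre of its underside.

How it is judged:
At the end, for the whole second after the job is handed in: Each cell stands flat on the floor of the pocket of its own shape and size (centres within 13 mm, height within 2.5 mm, tilt under 0.1 rad, glass up), released and at rest; the spacer ring and the riser block are within 20 mm of where they began (horizontal distance between lens_large_mid and tray_round_large_floor below 0.013 m and z of lens_large_mid in the frame of tray_round_large_floor between 0.0145 and 0.0195 m and angle between each of lens_large_mid, lens_small_mid, window_large_mid, window_small_mid's own z axis and vertical below 0.1 rad and linear speed of each of lens_large, lens_small, window_large, window_small below 0.02 m/s and horizontal distance between lens_small_mid and tray_round_small_floor below 0.013 m and z of lens_small_mid in the frame of tray_round_small_floor between 0.0145 and 0.0195 m and horizontal distance between window_large_mid and tray_square_large_floor below 0.013 m and z of window_large_mid in the frame of tray_square_large_floor between 0.0145 and 0.0195 m and horizontal distance between window_small_mid and tray_square_small_floor below 0.013 m and z of window_small_mid in the frame of tray_square_small_floor between 0.0145 and 0.0195 m and distance of each of spacer, riser from where it was at the start of the episode below 0.02 m); the robot touches nothing.
It fails at once if a cell is dropped (moves faster than 0.75 m/s out of the fingers, a fall of about 30 mm) ((linear speed of lens_large above 0.75 m/s and contact force between lens_large and the fingers below 0.05 N) or (linear speed of lens_small above 0.75 m/s and contact force between lens_small and the fingers below 0.05 N) or (linear speed of window_large above 0.75 m/s and contact force between window_large and the fingers below 0.05 N) or (linear speed of window_small above 0.75 m/s and contact force between window_small and the fingers below 0.05 N)).
It fails at once if the spacer ring or the riser block is shifted by more than 20 mm (distance of any of spacer, riser from where it was at the start of the episode above 0.02 m).
It also fails if it takes over 93 s, if anything falls off the work surface, if the arm or the gripper's body presses on something with over 40 N, if the wrist force passes 120 N, or if a joint passes its speed limit or range.

### The arm

A 6-joint arm with a two-finger parallel gripper is mounted at the origin on the work surface. World frame = base frame: x ahead of the robot, y to its left, z up, the work surface at z = 0. Lengths are in m, angles in rad, forces in N, time in s.
With the tool pointing down it reaches from about 0.3 to 0.85 m from the base axis. Payload 4.2 kg.
Tool frame: the origin (TCP) lies midway between the tips of the shut fingers; the grasp point (between the pads) lies 19 mm behind it; z points along the fingers, y is the line along which they close (so a half turn about z gives the same grasp; the last joint's range is limited). The gripper opens to 91 mm and grips with 3 to 60 N. Pads are 32 mm wide; open, the fingers measure 118 mm over their backs; the gripper's body (76 mm by 178 mm) begins 60 mm behind the grasp point.
Start: joints at [1.232, 0.32, 1.565, -0, 1.257, -0.02], TCP at [0.18, 0.546, 0.214] pointing down, gripper open.
Joint ranges: [-3.11, 3.11], [-0.84, 2.01], [0.21, 2.61], [-1.34, 4.49], [0.05, 2.63], [-2.56, 2.56]. Speed limits (rad/s): [2.57, 2.57, 3.14, 3.14, 3.14, 3.14].

### API

Orientations are given as a 3x3 rotation matrix whose columns are the frame's x, y, z axes.
In Python, from workcell import manip gives the robot as it stands. The module is installed in compiled form; this text tells all that it offers.
- The arm moves only by the tool play_rows, never from a script. Its argument "series" is a list of rows, each a list of 7 numbers: the opening in per cent of the stroke, from 0 (shut) to 100 (fully open), then the shift along the tool's x, y, z in m, then the turn, a rotation vector about the tool's x, y, z in rad. A call has exactly 8 rows; each row shifts and turns the commanded pose from where the row before left it, along the tool's axes as they then stand; what a row does not reach is not made up. A row lasts 1/12 s, in which the tool goes at most 41.7 mm and 7.16 degrees, less where a joint would pass 70% of its speed; a pose out of reach is approached as far as the arm can. A call with a gripper value outside its range is refused whole. The fingers move at their own pace and stop on an object; "newtons" is the grip in N (left out, the last holds). Time passes only in rows, so rows that do not move let the fingers close, or fill a call up. It gives the time, the measured TCP pose, the force, the opening and the grip force at its end, in the units of the state.
- manip.get_obs(): the state, without advancing time (a new reading comes with each control period).
- manip.camera(name): name is "side" or "top"; returns the picture (400x640x3 uint8, red, green, blue); there is no depth.
- manip.get_calibration(name): a dict with "mtx" (3x3 intrinsics, pixels), "T" (4x4, takes a point from camera to world coordinates). Camera axes: x right, y up, looking along -z (the intrinsics and any distortion apply to the point x, -y, -z); pixel columns grow to the right and rows downward; lengths in m; the calibration is good to about 2 mm. A picture is of the moment at which its call begins. get_calibration takes no time and is no camera call.
- manip.hand_in(): hands the job in; it is judged then, once.
The state is a dict: "clock": time; "qpos": joint angles; "dq": joint speeds; "tau": joint torques, N m; "position": TCP position; "tcp_rot": TCP orientation; "force": force on the tool from outside, world axes, zero at the start; "moment": the same for the moment, N m; "width": finger opening in m; "grasp_force": force on a finger pad.
Only numpy, scipy, OpenCV 4.12 (cv2) and the standard library are available. Lean on these libraries where they do the work, as an engineer would, in place of code of your own. Each camera call takes 0.05 s, during which the arm holds its last target. There are 200 camera calls.

## Working session

There is one attempt and no reset: what is moved stays moved. The work goes in short steps, Python scripts to look and compute and a tool call to move; the robot and the scene stay as the last step left them, time stands still between calls to the robot, and variables do not carry over. Pictures are saved under pics/ and viewed, at most 14 in all, crops included, and the job is handed in when it is done.

Besides the shell and the picture viewer there is one more tool, called after "Request:" by a JSON object that holds its "method" and its "body". play_rows: Moves the arm, as the interface text tells. Its arguments: {"type":"object","properties":{"series":{"type":"array","items":{"type":"array","items":{"type":"number"}}},"newtons":{"type":"number"}},"required":["series"]}

```bash
mkdir -p pics; python3 - <<'E'
from workcell import manip
import cv2
for n in("top","side"):
    im=manip.camera(n); cv2.imwrite(f"pics/{n}0.png",im[:,:,::-1]); c=manip.get_calibration(n); print(n,c)
o=manip.get_obs(); print(o)
E
```

```text
top {'mtx': array([[396.10692774,   0.        , 322.52078519],
       [  0.        , 396.10692774, 204.42035894],
       [  0.        ,   0.        ,   1.        ]]), 'T': array([[-0.0152424 ,  0.99702832, -0.07551288,  0.46761725],
       [-0.9998789 , -0.0154358 , -0.00197818,  0.0217867 ],
       [-0.0031379 ,  0.07547358,  0.99714286,  0.86958032],
       [ 0.        ,  0.        ,  0.        ,  1.        ]])}
side {'mtx': array([[506.06561741,   0.        , 314.09656016],
       [  0.        , 506.06561741, 205.48595622],
       [  0.        ,   0.        ,   1.        ]]), 'T': array([[ 0.7124148 ,  0.49325049, -0.49916841,  0.02225035],
       [-0.70159918,  0.51578866, -0.49165095, -0.47633993],
       [ 0.01495833,  0.70047556,  0.71351961,  0.7846249 ],
       [ 0.        ,  0.        ,  0.        ,  1.        ]])}
{'clock': 0.1, 'qpos': array([ 1.23200391e+00,  3.20245951e-01,  1.56555130e+00, -4.07291142e-05,
        1.25741310e+00, -1.99746204e-02]), 'dq': array([ 0.00090687, -0.0013028 , -0.00155712, -0.00129638,  0.00053869,
       -0.00134207]), 'tau': array([-5.73677644e-04, -4.13326263e+01, -2.32508093e+01,  7.28580658e-02,
        4.21929534e-02, -4.65979315e-05]), 'position': array([0.18007693, 0.5455954 , 0.21319626]), 'tcp_rot': array([[-9.49610583e-01,  3.13431793e-01, -5.01094446e-04],
       [ 3.13432193e-01,  9.49609337e-01, -1.53861440e-03],
       [-6.40670495e-06, -1.61814365e-03, -9.99998691e-01]]), 'force': array([0.01690272, 0.68227027, 0.56186843]), 'moment': array([0.01756056, 0.00329333, 0.0263328 ]), 'grasp_force': 0.0, 'width': 0.09099249997516498}
```

View pics/top0.png

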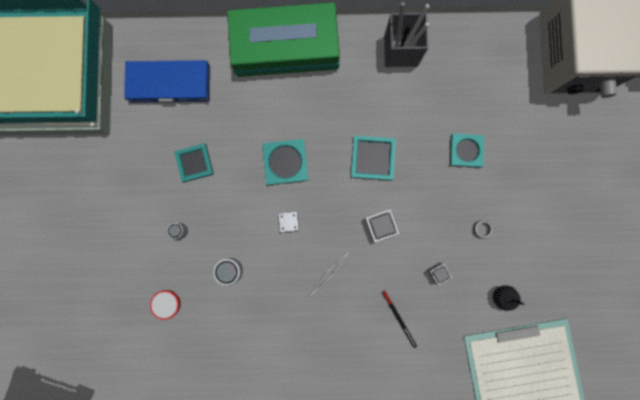

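View pics/side0.png

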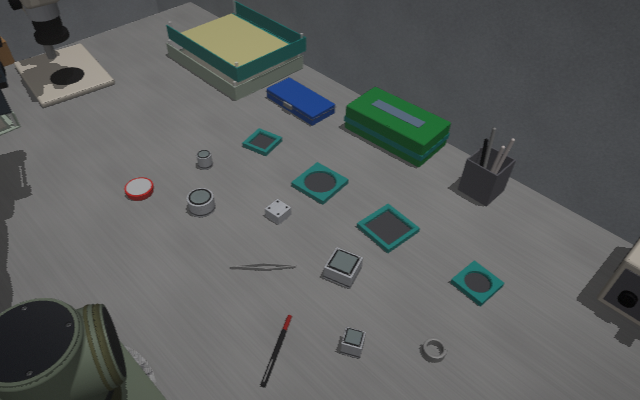

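The top view shows these centres, in pixels:
- **Cells:** small lens (176,231), large lens (227,271), large window (382,226), small window (440,273).
- **Bystanders:** riser (288,222), spacer (483,229).
- **Trays:** small square (194,162), large round (285,161), large square (374,158), small round (467,151).

The side view agrees. Next I'll measure them.

```bash
cat > h.py <<'E'
import cv2, numpy as np
from workcell import manip
def cast(n,uv,z):
    c=manip.get_calibration(n); K,T=c["mtx"],c["T"]
    uv=np.atleast_2d(np.asarray(uv,float))
    d=np.c_[uv,np.ones(len(uv))]@np.linalg.inv(K).T*[1,-1,-1]@T[:3,:3].T
    o=T[:3,3]; return (o+d*((z-o[2])/d[:,2])[:,None])[:,:2]
def rect(p):  # centre, sides (mm), angle deg mod 90
    (c,s,a)=cv2.minAreaRect((p*1000).astype(np.float32)); return np.round(np.r_[c,s,a%90],1)
E
cat > m.py <<'E'
from h import *
im=cv2.imread("pics/top0.png"); hsv=cv2.cvtColor(im,cv2.COLOR_BGR2HSV)
big=cv2.resize(hsv,None,fx=4,fy=4,interpolation=cv2.INTER_CUBIC)
def up(p): return (np.asarray(p)+.5)/4-.5
for n,(u,v) in dict(sqS=(194,162),roL=(285,161),sqL=(374,158),roS=(467,151)).items():
    m=cv2.inRange(big,(75,90,60),(100,255,255)); w=np.zeros_like(m); cv2.circle(w,(u*4,v*4),140,255,-1); m&=w
    k=max(cv2.findContours(m,0,1)[0],key=cv2.contourArea)[:,0]
    print(n,rect(cast("top",up(k),.012)))
for n,(u,v) in dict(lS=(176,231),lL=(227,271),wL=(382,226),wS=(440,273)).items():
    g=big[...,2][v*4-88:v*4+88,u*4-88:u*4+88]
    m=(g>g[0:20].mean()+25).astype(np.uint8)*255
    ks=cv2.findContours(m,0,1)[0]; k=max(ks,key=cv2.contourArea)[:,0]+[u*4-88,v*4-88]
    print(n,rect(cast("top",up(k),.034)))
t=[im[v-22:v+22,u-22:u+22] for u,v in((176,231),(227,271),(382,226),(440,273))]
cv2.imwrite("pics/z.png",cv2.resize(np.hstack(t),None,fx=4.5,fy=4.5,interpolation=cv2.INTER_NEAREST))
E
python3 m.py
```

```text
sqS [629.5 305.4  70.7  70.5  14.5]
roL [628.  104.9  92.2  90.9   5.7]
sqL [634.  -88.3  91.6  92.5  84.9]
roS [ 647.4 -294.2   71.6   70.5   85.9]Traceback (most recent call last):
  File "m.py", line 12, in <module>
    ks=cv2.findContours(m,0,1)[0]; k=max(ks,key=cv2.contourArea)[:,0]+[u*4-88,v*4-88]
                                     ~~~^^^^^^^^^^^^^^^^^^^^^^^^
ValueError: max() iterable argument is empty
```

```bash
sed -i 's/^    g=big/    continue\n    g=big/' m.py; python3 m.py >/dev/null
```

```text
(no output)
```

View pics/z.png

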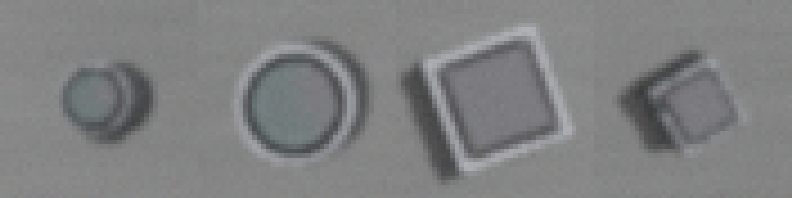

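The zoom of the four cells (4.5x) shows each glass face clearly: small lens disc at about (92,96), large lens at (293,103), large window corners (440,72), (527,40), (556,122), (472,156), and small window centre near (701,107). I'll cast those to z = 34 mm, and check against the side camera.

```bash
cat > m2.py <<'E'
from h import *
O={'lS':(176,231),'lL':(227,271),'wL':(382,226),'wS':(440,273)}
def px(n,i,p): return np.array(p,float)/4.5-[44*i,0]+np.array(O[n])-22-.5
for i,(n,p) in enumerate({'lS':[(92,96)],'lL':[(293,103)],'wL':[(440,72),(527,40),(556,122),(472,156)],'wS':[(665,98),(710,68),(738,108),(690,147)]}.items()):
    w=cast("top",px(n,i,p),.034)
    print(n,np.round(w.mean(0)*1000,1), rect(w) if len(p)>1 else '')
im=cv2.imread("pics/side0.png")
s=[im[v-25:v+25,u-25:u+25] for u,v in((204,157),(201,200),(343,265),(352,340))]
cv2.imwrite("pics/zs.png",cv2.resize(np.hstack(s),None,fx=4,fy=4,interpolation=cv2.INTER_NEAREST))
E
python3 m2.py
```

```text
lS [482.  337.4] 
lL [393.7 228.1] 
wL [ 485.2 -101.8] [ 485.1 -102.2   41.8   43.6   19.5]
wS [ 381.8 -221.9] [ 381.  -221.4   24.8   28.8   33.4]
```

View pics/zs.png

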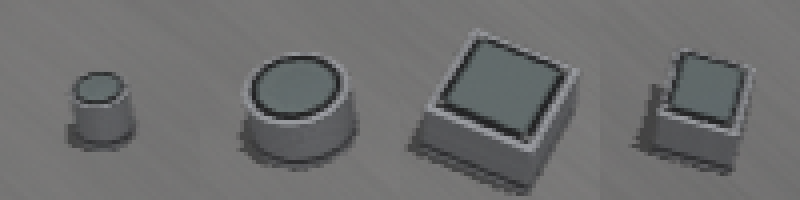

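The side crop (4x) shows all four glass faces clearly: small lens disc at (100,87), large lens at (297,87), and both windows as clean quadrilaterals. I'll use it as the cross-check.

```bash
cat > m3.py <<'E'
from h import *
O={'lS':(204,157),'lL':(201,200),'wL':(343,265),'wS':(352,340)}
for i,(n,p) in enumerate({'lS':[(100,87)],'lL':[(297,87)],'wL':[(485,38),(568,70),(528,138),(440,104)],'wS':[(678,53),(745,66),(738,126),(668,115)]}.items()):
    w=cast("side",np.array(p,float)/4-[50*i,0]+np.array(O[n])-25-.5,.034)
    print(n,np.round(w.mean(0)*1000,1), rect(w) if len(p)>1 else '')
E
python3 m3.py
cat > p.py <<'E'
import sys,numpy as np
from workcell import manip
o=manip.get_obs(); R=o["tcp_rot"]; p=o["position"]
t=np.array(list(map(float,sys.argv[1:4])))/1000; psi=np.radians(float(sys.argv[4]))
Rt=np.array([[-np.cos(psi),-np.sin(psi),0],[-np.sin(psi),np.cos(psi),0],[0,0,-1]])
from scipy.spatial.transform import Rotation as S
print("t",o["clock"],"pos",p.round(4),"w",o["width"],"F",o["force"].round(1),"gf",o["grasp_force"])
print("shift now mm",(R.T@(t-p)*1000).round(1),"turn",S.from_matrix(R.T@Rt).as_rotvec().round(4),"shift after turn mm",(Rt.T@(t-p)*1000).round(1))
E
python3 p.py 483 338 80 0
```

```text
lS [481.6 336.9] 
lL [392.4 226.8] 
wL [ 484.8 -102.2] [ 484.6 -102.    46.8   44.4   17.9]
wS [ 380.1 -221.7] [ 380.1 -221.8   29.4   28.8   34.9]
t 0.1 pos [0.1801 0.5456 0.2132] w 0.09099249997516498 F [0.  0.7 0.6] gf 0.0
shift now mm [-352.7 -102.   133.4] turn [-1.600e-03 -3.000e-04 -3.188e-01] shift after turn mm [-302.9 -207.6  133.2]
```

Both views agree within 2 mm. Targets in mm:

| Cell | Position (yaw) | Tray | Position (yaw) |
|---|---|---|---|
| Small lens | (482,337) | Small round | (647,-294) |
| Small window | (381,-222), 34° | Small square | (629.5,305), 14.5° |
| Large lens | (393,227) | Large round | (628,105) |
| Large window | (485,-102), 18.5° | Large square | (634,-88), -5° |

Request:
{"method": "play_rows", "body": {"series": [[100,0,0,0,0,0,-0.08],[100,0,0,0,0,0,-0.08],[100,0,0,0,0,0,-0.08],[100,0,0,0,0,0,-0.079],[100,-0.02,-0.015,0.008,0,0,0],[100,-0.03,-0.02,0.011,0,0,0],[100,-0.03,-0.02,0.013,0,0,0],[100,-0.03,-0.02,0.013,0,0,0]], "newtons": 20}}

```text
clock: 0.77
position: [0.2909, 0.4702, 0.1683]
tcp_rot: [[-1.0, -0.002, 0.0], [-0.002, 1.0, -0.0], [-0.0, -0.0, -1.0]]
force: [0.5, 1.3, -0.1]
width: 0.0914
grasp_force: 0.0
```

Request:
{"method": "play_rows", "body": {"series": [[100,-0.03,-0.02,0.013,0,0,0],[100,-0.03,-0.02,0.013,0,0,0],[100,-0.03,-0.02,0.013,0,0,0],[100,-0.03,-0.02,0.013,0,0,0],[100,-0.03,-0.02,0.013,0,0,0],[100,-0.028,-0.02,0.013,0,0,0],[100,-0.015,-0.013,0.01,0,0,0],[100,0,0,0,0,0,0]]}}

```text
clock: 1.43
position: [0.4849, 0.3346, 0.0782]
tcp_rot: [[-1.0, 0.004, -0.003], [0.004, 1.0, -0.003], [0.003, -0.003, -1.0]]
force: [0.3, 0.1, 0.3]
width: 0.0911
grasp_force: 0.0
```

```bash
python3 p.py 482 337 15 0
```

```text
t 1.4333 pos [0.4849 0.3346 0.0782] w 0.09108447244427549 F [0.3 0.1 0.3] gf 0.0
shift now mm [ 2.8  2.6 63.2] turn [-0.0033 -0.0028 -0.0039] shift after turn mm [ 2.9  2.4 63.2]
```

Request:
{"method": "play_rows", "body": {"series": [[100,0.002,0.002,0.008,0,0,0],[100,0,0,0.01,0,0,0],[100,0,0,0.01,0,0,0],[100,0,0,0.01,0,0,0],[100,0,0,0.01,0,0,0],[100,0,0,0.01,0,0,0],[100,0,0,0.005,0,0,0],[60,0,0,0,0,0,0]]}}

```text
clock: 2.1
position: [0.4802, 0.3397, 0.0163]
tcp_rot: [[-1.0, -0.001, -0.002], [-0.001, 1.0, -0.002], [0.002, -0.002, -1.0]]
force: [0.4, -0.2, -0.1]
width: 0.087
grasp_force: 0.0
```

Request:
{"method": "play_rows", "body": {"series": [[0,0,0,0,0,0,0],[0,0,0,0,0,0,0],[0,0,0,0,0,0,0],[0,0,0,0,0,0,0],[0,0,0,0,0,0,0],[0,0,0,0,0,0,0],[0,0,0,0,0,0,0],[0,0,0,0,0,0,0]]}}

```text
clock: 2.77
position: [0.4813, 0.3399, 0.0181]
tcp_rot: [[-1.0, -0.0, -0.0], [-0.0, 1.0, -0.0], [0.0, -0.0, -1.0]]
force: [0.9, -0.6, 0.9]
width: 0.0343
grasp_force: 0.2
```

Request:
{"method": "play_rows", "body": {"series": [[0,0,0,0,0,0,0],[0,0,0,0,0,0,0],[0,0,0,0,0,0,0],[0,0,0,-0.004,0,0,0],[0,0,0,-0.008,0,0,0],[0,0,0,-0.012,0,0,0],[0,0,0,-0.015,0,0,0],[0,0,0,-0.015,0,0,0]]}}

```text
clock: 3.43
position: [0.4812, 0.3402, 0.0729]
tcp_rot: [[-1.0, -0.0, -0.0], [-0.0, 1.0, 0.0], [0.0, 0.0, -1.0]]
force: [-0.5, 0.1, -0.9]
width: 0.0333
grasp_force: 20.0
```

```bash
python3 p.py 647 -294 100 0
```

```text
t 3.4333 pos [0.4812 0.3402 0.0729] w 0.033337593273675706 F [-0.5  0.1 -0.9] gf 19.999841451644897
shift now mm [-165.7 -634.2  -27.3] turn [ 0.0002 -0.0001  0.0002] shift after turn mm [-165.8 -634.2  -27.1]
```

Request:
{"method": "play_rows", "body": {"series": [[0,-0.003,-0.01,-0.01,0,0,0],[0,-0.005,-0.02,-0.01,0,0,0],[0,-0.008,-0.03,-0.007,0,0,0],[0,-0.008,-0.03,0,0,0,0],[0,-0.008,-0.03,0,0,0,0],[0,-0.008,-0.03,0,0,0,0],[0,-0.008,-0.03,0,0,0,0],[0,-0.008,-0.03,0,0,0,0]]}}

```text
clock: 4.1
position: [0.5374, 0.128, 0.0994]
tcp_rot: [[-1.0, -0.0, 0.0], [-0.0, 1.0, -0.0], [-0.0, -0.0, -1.0]]
force: [0.5, 0.1, -0.6]
width: 0.0336
grasp_force: 20.0
```

Request:
{"method": "play_rows", "body": {"series": [[0,-0.008,-0.03,0,0,0,0],[0,-0.008,-0.03,0,0,0,0],[0,-0.008,-0.03,0,0,0,0],[0,-0.008,-0.03,0,0,0,0],[0,-0.008,-0.03,0,0,0,0],[0,-0.008,-0.03,0,0,0,0],[0,-0.008,-0.03,0,0,0,0],[0,-0.008,-0.03,0,0,0,0]]}}

```text
clock: 4.77
position: [0.6011, -0.1121, 0.0993]
tcp_rot: [[-1.0, 0.0, 0.0], [0.0, 1.0, -0.0], [-0.0, -0.0, -1.0]]
force: [0.3, 0.1, -0.9]
width: 0.0337
grasp_force: 20.0
```

Request:
{"method": "play_rows", "body": {"series": [[0,-0.008,-0.03,0,0,0,0],[0,-0.008,-0.03,0,0,0,0],[0,-0.008,-0.03,0,0,0,0],[0,-0.008,-0.03,0,0,0,0],[0,-0.008,-0.03,0,0,0,0],[0,-0.004,-0.02,0,0,0,0],[0,-0.002,-0.014,0,0,0,0],[0,0,0,0,0,0,0]]}}

```text
clock: 5.43
position: [0.647, -0.2972, 0.0987]
tcp_rot: [[-1.0, 0.003, 0.0], [0.003, 1.0, -0.001], [-0.0, -0.001, -1.0]]
force: [-0.6, 0.6, -0.6]
width: 0.033
grasp_force: 20.0
```

```bash
python3 p.py 647 -294 22 0
```

```text
t 5.4333 pos [ 0.647  -0.2972  0.0987] w 0.03299999642111747 F [-0.6  0.6 -0.6] gf 19.999609887599945
shift now mm [ 0.   3.2 76.7] turn [-0.0011  0.0003 -0.0026] shift after turn mm [ 0.   3.2 76.7]
```

Request:
{"method": "play_rows", "body": {"series": [[0,0,0,0.005,0,0,0],[0,0,0.001,0.012,0,0,0],[0,0,0,0.015,0,0,0],[0,0,0,0.015,0,0,0],[0,0,0,0.012,0,0,0],[0,0,0,0.01,0,0,0],[0,0,0,0.003,0,0,0],[0,0,0,0,0,0,0]]}}

```text
clock: 6.1
position: [0.6468, -0.2919, 0.0256]
tcp_rot: [[-1.0, -0.001, -0.002], [-0.001, 1.0, 0.001], [0.002, 0.001, -1.0]]
force: [0.2, -0.6, -0.7]
width: 0.0335
grasp_force: 20.0
```

```bash
python3 p.py 647 -294 22 0
```

```text
t 6.1 pos [ 0.6468 -0.2919  0.0256] w 0.03345249985149326 F [ 0.2 -0.6 -0.7] gf 19.99985843896866
shift now mm [-0.2 -2.1  3.6] turn [ 0.0012 -0.002   0.0009] shift after turn mm [-0.2 -2.1  3.6]
```

Request:
{"method": "play_rows", "body": {"series": [[0,0,-0.001,0.001,0,0,0],[0,0,0,0.001,0,0,0],[0,0,0,0.001,0,0,0],[0,0,0,0,0,0,0],[0,0,0,0,0,0,0],[0,0,0,0,0,0,0],[0,0,0,0,0,0,0],[0,0,0,0,0,0,0]]}}

```text
clock: 6.77
position: [0.6474, -0.2939, 0.024]
tcp_rot: [[-1.0, -0.0, 0.0], [-0.0, 1.0, 0.0], [-0.0, 0.0, -1.0]]
force: [-0.9, -0.3, -0.7]
width: 0.033
grasp_force: 20.0
```

Request:
{"method": "play_rows", "body": {"series": [[0,0,0,0.001,0,0,0],[0,0,0,0.001,0,0,0],[0,0,0,0,0,0,0],[0,0,0,0,0,0,0],[70,0,0,0,0,0,0],[70,0,0,0,0,0,0],[70,0,0,0,0,0,0],[70,0,0,0,0,0,0]]}}

```text
clock: 7.43
position: [0.6474, -0.2938, 0.0218]
tcp_rot: [[-1.0, -0.0, -0.0], [-0.0, 1.0, 0.0], [0.0, 0.0, -1.0]]
force: [-0.3, -0.5, 0.2]
width: 0.0571
grasp_force: 0.0
```

Request:
{"method": "play_rows", "body": {"series": [[90,0,0,0,0,0,0],[90,0,0,0,0,0,0],[90,0,0,-0.005,0,0,0],[90,0,0,-0.01,0,0,0],[100,0,0,-0.015,0,0,0],[100,0,0,-0.015,0,0,0],[100,0,0,-0.015,0,0,0],[100,0,0,-0.015,0,0,0]]}}

```text
clock: 8.1
position: [0.6477, -0.294, 0.0989]
tcp_rot: [[-1.0, -0.0, 0.001], [-0.0, 1.0, -0.0], [-0.001, -0.0, -1.0]]
force: [-0.0, 0.7, -0.2]
width: 0.0913
grasp_force: 0.0
```

```bash
python3 p.py 381 -222 90 34; python3 p.py 381 -222 90 -56
```

```text
t 8.1 pos [ 0.6477 -0.294   0.0989] w 0.09127358602414161 F [-0.   0.7 -0.2] gf 0.0
shift now mm [266.7  72.    8.5] turn [-0.0008  0.0011 -0.5932] shift after turn mm [180.8 208.8   8.9]
t 8.1 pos [ 0.6477 -0.294   0.0989] w 0.09127358602414161 F [-0.   0.7 -0.2] gf 0.0
shift now mm [266.7  72.    8.5] turn [2.000e-04 1.400e-03 9.776e-01] shift after turn mm [ 208.8 -180.8    8.9]
```

Request:
{"method": "play_rows", "body": {"series": [[100,0,0,0,0,0,0.122],[100,0,0,0,0,0,0.122],[100,0,0,0,0,0,0.122],[100,0,0,0,0,0,0.122],[100,0,0,0,0,0,0.122],[100,0,0,0,0,0,0.122],[100,0,0,0,0,0,0.122],[100,0,0,0,0,0,0.122]]}}

```text
clock: 8.77
position: [0.6477, -0.294, 0.0982]
tcp_rot: [[-0.556, 0.832, 0.001], [0.832, 0.556, -0.001], [-0.001, 0.001, -1.0]]
force: [-0.7, 0.3, 0.2]
width: 0.0915
grasp_force: 0.0
```

Request:
{"method": "play_rows", "body": {"series": [[100,0.02,-0.017,0,0,0,0],[100,0.03,-0.026,0,0,0,0],[100,0.03,-0.026,0,0,0,0],[100,0.03,-0.026,0,0,0,0],[100,0.03,-0.026,0,0,0,0],[100,0.03,-0.026,0,0,0,0],[100,0.025,-0.022,0.004,0,0,0],[100,0.014,-0.012,0.004,0,0,0]]}}

```text
clock: 9.43
position: [0.3767, -0.2207, 0.0897]
tcp_rot: [[-0.56, 0.828, -0.001], [0.828, 0.56, 0.001], [0.001, -0.001, -1.0]]
force: [1.7, -0.0, 0.1]
width: 0.0911
grasp_force: 0.0
```

```bash
python3 p.py 381 -222 17 -56; python3 -c "
from h import *
im=manip.camera('top')[:,:,::-1];cv2.imwrite('pics/t1.png',im)"
```

```text
t 9.4333 pos [ 0.3767 -0.2207  0.0897] w 0.09106915761682084 F [ 1.7 -0.   0.1] gf 0.0
shift now mm [-3.6  2.9 72.7] turn [-0.0006 -0.001   0.0012] shift after turn mm [-3.5  2.9 72.7]
```

View pics/t1.png

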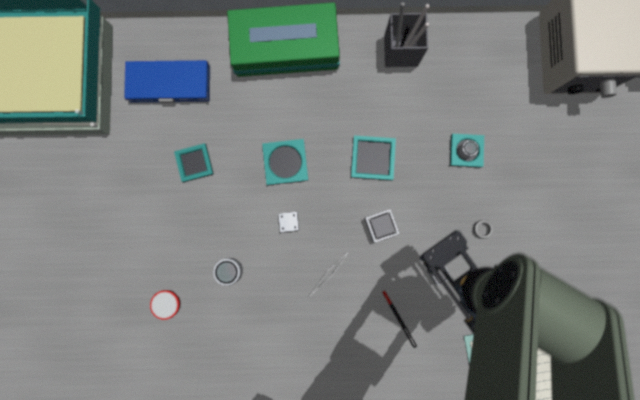

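The small lens now stands in the small round tray at (467,150), and the gripper hovers over the small window. The readings overshoot right after a motion while the commanded sums match the target, so I'm descending without a correction.

Request:
{"method": "play_rows", "body": {"series": [[100,0,0,0.006,0,0,0],[100,0,0,0.012,0,0,0],[100,0,0,0.012,0,0,0],[100,0,0,0.012,0,0,0],[100,0,0,0.012,0,0,0],[100,0,0,0.012,0,0,0],[100,0,0,0.006,0,0,0],[100,0,0,0,0,0,0]]}}

```text
clock: 10.15
position: [0.3812, -0.2224, 0.016]
tcp_rot: [[-0.561, 0.828, -0.001], [0.828, 0.561, 0.001], [0.001, -0.0, -1.0]]
force: [-1.5, 0.0, 0.2]
width: 0.0916
grasp_force: 0.0
```

Request:
{"method": "play_rows", "body": {"series": [[0,0,0,0,0,0,0],[0,0,0,0,0,0,0],[0,0,0,0,0,0,0],[0,0,0,0,0,0,0],[0,0,0,0,0,0,0],[0,0,0,0,0,0,0],[0,0,0,0,0,0,0],[0,0,0,0,0,0,0]]}}

```text
clock: 10.82
position: [0.3804, -0.2222, 0.017]
tcp_rot: [[-0.56, 0.828, 0.0], [0.828, 0.56, -0.0], [-0.0, 0.0, -1.0]]
force: [-0.1, -0.1, -1.0]
width: 0.0407
grasp_force: 0.0
```

Request:
{"method": "play_rows", "body": {"series": [[0,0,0,0,0,0,0],[0,0,0,0,0,0,0],[0,0,0,0,0,0,0],[0,0,0,0,0,0,0],[0,0,0,0,0,0,0],[0,0,0,0,0,0,0],[0,0,0,0,0,0,0],[0,0,0,0,0,0,0]]}}

```text
clock: 11.48
position: [0.3804, -0.2222, 0.017]
tcp_rot: [[-0.56, 0.828, 0.0], [0.828, 0.56, 0.0], [0.0, 0.0, -1.0]]
force: [0.1, 0.3, 1.7]
width: 0.0337
grasp_force: 20.0
```

```bash
python3 p.py 629.5 305.4 100 -75.5
```

```text
t 11.4833 pos [ 0.3804 -0.2222  0.017 ] w 0.033735350716638995 F [0.1 0.3 1.7] gf 19.999166429042816
shift now mm [297.3 502.1 -83. ] turn [ 1.000e-04 -1.000e-04  3.419e-01] shift after turn mm [448.4 373.3 -83. ]
```

Request:
{"method": "play_rows", "body": {"series": [[0,0,0,-0.005,0,0,0],[0,0,0,-0.01,0,0,0],[0,0,0,-0.015,0,0,0],[0,0,0,-0.018,0,0,0.05],[0,0,0,-0.015,0,0,0.08],[0,0,0,-0.01,0,0,0.08],[0,0,0,-0.006,0,0,0.08],[0,0,0,-0.004,0,0,0.052]]}}

```text
clock: 12.15
position: [0.3806, -0.2224, 0.101]
tcp_rot: [[-0.247, 0.969, 0.001], [0.969, 0.247, -0.001], [-0.001, 0.001, -1.0]]
force: [-1.0, -0.4, -1.6]
width: 0.0339
grasp_force: 20.0
```

Request:
{"method": "play_rows", "body": {"series": [[0,0.005,0.004,0,0,0,0],[0,0.012,0.01,0,0,0,0],[0,0.021,0.0175,0,0,0,0],[0,0.021,0.0175,0,0,0,0],[0,0.021,0.0175,0,0,0,0],[0,0.021,0.0175,0,0,0,0],[0,0.021,0.0175,0,0,0,0],[0,0.021,0.0175,0,0,0,0]]}}

```text
clock: 12.82
position: [0.4598, -0.0522, 0.0996]
tcp_rot: [[-0.252, 0.968, -0.001], [0.968, 0.252, 0.0], [0.0, -0.001, -1.0]]
force: [0.4, 0.6, -0.8]
width: 0.0339
grasp_force: 20.0
```

Request:
{"method": "play_rows", "body": {"series": [[0,0.021,0.0175,0,0,0,0],[0,0.021,0.0175,0,0,0,0],[0,0.021,0.0175,0,0,0,0],[0,0.021,0.0175,0,0,0,0],[0,0.021,0.0175,0,0,0,0],[0,0.021,0.0175,0,0,0,0],[0,0.021,0.0175,0,0,0,0],[0,0.021,0.0175,0,0,0,0]]}}

```text
clock: 13.48
position: [0.5531, 0.1455, 0.0994]
tcp_rot: [[-0.252, 0.968, -0.001], [0.968, 0.252, -0.0], [0.0, -0.001, -1.0]]
force: [-0.0, 0.4, -1.2]
width: 0.034
grasp_force: 20.0
```

Request:
{"method": "play_rows", "body": {"series": [[0,0.021,0.0175,0,0,0,0],[0,0.021,0.0175,0,0,0,0],[0,0.021,0.0175,0,0,0,0],[0,0.021,0.0175,0,0,0,0],[0,0.021,0.0175,0,0,0,0],[0,0.017,0.014,0,0,0,0],[0,0.01,0.0085,0,0,0,0],[0,0.005,0.004,0,0,0,0]]}}

```text
clock: 14.15
position: [0.6293, 0.3072, 0.0988]
tcp_rot: [[-0.253, 0.967, -0.001], [0.967, 0.253, 0.0], [0.0, -0.001, -1.0]]
force: [-0.2, -0.9, -1.5]
width: 0.0337
grasp_force: 20.0
```

```bash
python3 p.py 629.5 305.4 21 -75.5
```

```text
t 14.15 pos [0.6293 0.3072 0.0988] w 0.03368514732863129 F [-0.2 -0.9 -1.5] gf 19.998694360256195
shift now mm [-1.8 -0.2 77.8] turn [-0.0007 -0.0004  0.0029] shift after turn mm [-1.8 -0.2 77.8]
```

Request:
{"method": "play_rows", "body": {"series": [[0,0,0,0.006,0,0,0],[0,0,0,0.013,0,0,0],[0,0,0,0.016,0,0,0],[0,0,0,0.016,0,0,0],[0,0,0,0.012,0,0,0],[0,0,0,0.007,0,0,0],[0,0,0,0.004,0,0,0],[0,0,0,0.001,0,0,0]]}}

```text
clock: 14.82
position: [0.629, 0.3044, 0.0242]
tcp_rot: [[-0.25, 0.968, -0.001], [0.968, 0.25, -0.001], [-0.0, -0.001, -1.0]]
force: [-0.6, 0.3, -0.6]
width: 0.0339
grasp_force: 20.0
```

Request:
{"method": "play_rows", "body": {"series": [[0,0,0,0.001,0,0,0],[0,0,0,0.001,0,0,0],[0,0,0,0.001,0,0,0],[0,0,0,0.001,0,0,0],[0,0,0,0,0,0,0],[0,0,0,0,0,0,0],[0,0,0,0,0,0,0],[0,0,0,0,0,0,0]]}}

```text
clock: 15.48
position: [0.6294, 0.3049, 0.0211]
tcp_rot: [[-0.25, 0.968, 0.0], [0.968, 0.25, 0.0], [0.0, 0.0, -1.0]]
force: [0.8, -0.4, -1.2]
width: 0.0337
grasp_force: 20.0
```

Height 21.1 mm matches the expected floor contact, so I'm releasing here.

Request:
{"method": "play_rows", "body": {"series": [[70,0,0,0,0,0,0],[70,0,0,0,0,0,0],[70,0,0,0,0,0,0],[70,0,0,0,0,0,0],[70,0,0,0,0,0,0],[70,0,0,0,0,0,0],[70,0,0,-0.005,0,0,0],[90,0,0,-0.01,0,0,0]]}}

```text
clock: 16.15
position: [0.6285, 0.3044, 0.0352]
tcp_rot: [[-0.25, 0.968, -0.003], [0.968, 0.25, -0.001], [-0.0, -0.003, -1.0]]
force: [-0.5, 1.3, -1.1]
width: 0.0677
grasp_force: 0.0
```

Request:
{"method": "play_rows", "body": {"series": [[100,0,0,-0.015,0,0,0],[100,0,0,-0.015,0,0,0],[100,0,0,-0.015,0,0,0],[100,0,0,-0.015,0,0,0],[100,0,0,-0.004,0,0,0],[100,0,0,0,0,0,0],[100,0,0,0,0,0,0],[100,0,0,0,0,0,0]]}}

```text
clock: 16.82
position: [0.6287, 0.3046, 0.099]
tcp_rot: [[-0.25, 0.968, -0.002], [0.968, 0.25, -0.001], [-0.0, -0.002, -1.0]]
force: [-0.6, 0.8, 0.4]
width: 0.0912
grasp_force: 0.0
```

```bash
python3 p.py 393 227.5 100 -75.5
```

```text
t 16.8167 pos [0.6287 0.3046 0.099 ] w 0.09120706562747243 F [-0.6  0.8  0.4] gf 0.0
shift now mm [ -15.6 -247.5   -0.5] turn [-0.0017  0.0002 -0.    ] shift after turn mm [ -15.6 -247.5   -1. ]
```

Request:
{"method": "play_rows", "body": {"series": [[100,-0.001,-0.015,0,0,0,0],[100,-0.002,-0.03,0,0,0,0],[100,-0.002,-0.037,0,0,0,0],[100,-0.002,-0.037,0,0,0,0],[100,-0.002,-0.037,0,0,0,0],[100,-0.002,-0.037,0,0,0,0],[100,-0.002,-0.034,0,0,0,0],[100,-0.002,-0.02,0,0,0,0]]}}

```text
clock: 17.48
position: [0.3892, 0.2265, 0.0988]
tcp_rot: [[-0.251, 0.968, -0.005], [0.968, 0.251, -0.002], [-0.001, -0.005, -1.0]]
force: [-1.5, -0.8, -0.0]
width: 0.0912
grasp_force: 0.0
```

Request:
{"method": "play_rows", "body": {"series": [[100,0,0,0,0,0,0],[100,0,0,0.01,0,0,0],[100,0,0,0.014,0,0,0],[100,0,0,0.014,0,0,0],[100,0,0,0.014,0,0,0],[100,0,0,0.014,0,0,0],[100,0,0,0.011,0,0,0],[100,0,0,0.006,0,0,0]]}}

```text
clock: 18.15
position: [0.3939, 0.2284, 0.0152]
tcp_rot: [[-0.25, 0.968, -0.002], [0.968, 0.25, -0.001], [-0.001, -0.002, -1.0]]
force: [-0.0, 0.2, -0.8]
width: 0.0915
grasp_force: 0.0
```

```bash
python3 p.py 393 227.5 16 -75.5
```

```text
t 18.15 pos [0.3939 0.2284 0.0152] w 0.09150817113441766 F [-0.   0.2 -0.8] gf 0.0
shift now mm [-0.6 -1.1 -0.8] turn [-0.0022  0.0005 -0.0002] shift after turn mm [-0.6 -1.1 -0.8]
```

Request:
{"method": "play_rows", "body": {"series": [[0,0,-0.001,0,0,0,0],[0,0,0,0,0,0,0],[0,0,0,0,0,0,0],[0,0,0,0,0,0,0],[0,0,0,0,0,0,0],[0,0,0,0,0,0,0],[0,0,0,0,0,0,0],[0,0,0,0,0,0,0]], "newtons": 30}}

```text
clock: 18.82
position: [0.3931, 0.2284, 0.0174]
tcp_rot: [[-0.25, 0.968, 0.0], [0.968, 0.25, 0.0], [0.0, 0.001, -1.0]]
force: [-0.6, -0.8, 4.9]
width: 0.0555
grasp_force: 30.0
```

Request:
{"method": "play_rows", "body": {"series": [[0,0,0,0,0,0,0],[0,0,0,0,0,0,0],[0,0,0,0,0,0,0],[0,0,0,0,0,0,0],[0,0,0,0,0,0,0],[0,0,0,0,0,0,0],[0,0,0,0,0,0,0],[0,0,0,0,0,0,0]]}}

```text
clock: 19.48
position: [0.3931, 0.2284, 0.0174]
tcp_rot: [[-0.25, 0.968, 0.0], [0.968, 0.25, 0.0], [0.0, 0.0, -1.0]]
force: [-0.7, -0.1, 5.9]
width: 0.0557
grasp_force: 30.0
```

```bash
python3 p.py 628 105 90 -75.5
```

```text
t 19.4833 pos [0.3931 0.2284 0.0174] w 0.05568696420506068 F [-0.7 -0.1  5.9] gf 30.00110238790512
shift now mm [-178.2  196.6  -72.5] turn [ 0.0004 -0.0002 -0.0001] shift after turn mm [-178.2  196.6  -72.6]
```

Request:
{"method": "play_rows", "body": {"series": [[0,0,0,-0.004,0,0,0],[0,0,0,-0.008,0,0,0],[0,0,0,-0.013,0,0,0],[0,0,0,-0.015,0,0,0],[0,0,0,-0.013,0,0,0],[0,0,0,-0.0105,0,0,0],[0,0,0,-0.006,0,0,0],[0,0,0,-0.003,0,0,0]]}}

```text
clock: 20.15
position: [0.3934, 0.2285, 0.0905]
tcp_rot: [[-0.25, 0.968, 0.002], [0.968, 0.25, 0.001], [0.001, 0.002, -1.0]]
force: [-0.2, -0.3, -1.4]
width: 0.0554
grasp_force: 30.0
```

Request:
{"method": "play_rows", "body": {"series": [[0,-0.004,0.0045,0,0,0,0],[0,-0.01,0.011,0,0,0,0],[0,-0.0145,0.016,0,0,0,0],[0,-0.0145,0.016,0,0,0,0],[0,-0.0145,0.016,0,0,0,0],[0,-0.0145,0.016,0,0,0,0],[0,-0.0145,0.016,0,0,0,0],[0,-0.0145,0.016,0,0,0,0]]}}

```text
clock: 20.82
position: [0.5269, 0.1573, 0.0884]
tcp_rot: [[-0.25, 0.968, -0.002], [0.968, 0.25, -0.001], [-0.0, -0.002, -1.0]]
force: [0.2, 0.8, -1.8]
width: 0.0553
grasp_force: 30.0
```

Request:
{"method": "play_rows", "body": {"series": [[0,-0.0145,0.016,0,0,0,0],[0,-0.0145,0.016,0,0,0,0],[0,-0.0145,0.016,0,0,0,0],[0,-0.0145,0.016,0,0,0,0],[0,-0.011,0.012,0,0,0,0],[0,-0.006,0.0065,0,0,0,0],[0,-0.002,0.0025,0,0,0,0],[0,0,0,0,0,0,0]]}}

```text
clock: 21.48
position: [0.6276, 0.1047, 0.0885]
tcp_rot: [[-0.25, 0.968, -0.002], [0.968, 0.25, -0.0], [0.0, -0.002, -1.0]]
force: [-0.1, 0.7, -2.5]
width: 0.0551
grasp_force: 30.0
```

Request:
{"method": "play_rows", "body": {"series": [[0,0,0,0.005,0,0,0],[0,0,0,0.01,0,0,0],[0,0,0,0.014,0,0,0],[0,0,0,0.014,0,0,0],[0,0,0,0.011,0,0,0],[0,0,0,0.007,0,0,0],[0,0,0,0.003,0,0,0],[0,0,0,0.001,0,0,0]]}}

```text
clock: 22.15
position: [0.6273, 0.1053, 0.0237]
tcp_rot: [[-0.251, 0.968, -0.001], [0.968, 0.251, -0.0], [0.0, -0.001, -1.0]]
force: [0.4, -0.4, -1.0]
width: 0.0553
grasp_force: 30.0
```

```bash
python3 p.py 628 105 21.4 -75.5
```

```text
t 22.15 pos [0.6273 0.1053 0.0237] w 0.0553497879063285 F [ 0.4 -0.4 -1. ] gf 29.999700486660004
shift now mm [-0.5  0.6  2.3] turn [-0.0011 -0.0002  0.0002] shift after turn mm [-0.5  0.6  2.3]
```

Request:
{"method": "play_rows", "body": {"series": [[0,0,0,0.001,0,0,0],[0,0,0,0.001,0,0,0],[0,0,0,0.001,0,0,0],[0,0,0,0,0,0,0],[0,0,0,0,0,0,0],[0,0,0,0,0,0,0],[0,0,0,0,0,0,0],[0,0,0,0,0,0,0]]}}

```text
clock: 22.82
position: [0.6279, 0.1051, 0.0216]
tcp_rot: [[-0.25, 0.968, 0.0], [0.968, 0.25, 0.0], [0.0, 0.0, -1.0]]
force: [1.9, -1.2, -1.3]
width: 0.0556
grasp_force: 30.0
```

Request:
{"method": "play_rows", "body": {"series": [[90,0,0,0,0,0,0],[90,0,0,0,0,0,0],[90,0,0,0,0,0,0],[90,0,0,0,0,0,0],[90,0,0,0,0,0,0],[100,0,0,0,0,0,0],[100,0,0,-0.005,0,0,0],[100,0,0,-0.01,0,0,0]]}}

```text
clock: 23.48
position: [0.6268, 0.105, 0.0358]
tcp_rot: [[-0.25, 0.968, -0.003], [0.968, 0.25, -0.0], [0.0, -0.003, -1.0]]
force: [-0.8, 0.6, -0.4]
width: 0.0911
grasp_force: 0.0
```

Request:
{"method": "play_rows", "body": {"series": [[100,0,0,-0.015,0,0,0],[100,0,0,-0.015,0,0,0],[100,0,0,-0.015,0,0,0],[100,0,0,-0.015,0,0,-0.035],[100,0,0,-0.004,0,0,-0.035],[100,0,0,0,0,0,0],[100,0,0,0,0,0,0],[100,0,0,0,0,0,0]]}}

```text
clock: 24.15
position: [0.6274, 0.1051, 0.1003]
tcp_rot: [[-0.317, 0.949, -0.001], [0.949, 0.317, 0.0], [0.0, -0.001, -1.0]]
force: [-0.1, 0.1, -0.7]
width: 0.0914
grasp_force: 0.0
```

```bash
python3 p.py 485 -102 100 -71.5
```

```text
t 24.15 pos [0.6274 0.1051 0.1003] w 0.09139856275127742 F [-0.1  0.1 -0.7] gf 0.0
shift now mm [-151.3 -200.7    0.4] turn [-0.0006 -0.0002 -0.0006] shift after turn mm [-151.2 -200.8    0.3]
```

Request:
{"method": "play_rows", "body": {"series": [[100,-0.01,-0.013,0,0,0,0],[100,-0.018,-0.024,0,0,0,0],[100,-0.023,-0.0305,0,0,0,0],[100,-0.023,-0.0305,0,0,0,0],[100,-0.023,-0.0305,0,0,0,0],[100,-0.023,-0.0305,0,0,0,0],[100,-0.019,-0.0255,0,0,0,0],[100,-0.012,-0.016,0,0,0,0]]}}

```text
clock: 24.82
position: [0.4828, -0.1036, 0.0998]
tcp_rot: [[-0.315, 0.949, -0.003], [0.949, 0.315, 0.0], [0.001, -0.003, -1.0]]
force: [-0.3, 0.5, 0.9]
width: 0.0913
grasp_force: 0.0
```

Request:
{"method": "play_rows", "body": {"series": [[100,0,0,0,0,0,0],[100,0,0,0.01,0,0,0],[100,0,0,0.014,0,0,0],[100,0,0,0.014,0,0,0],[100,0,0,0.014,0,0,0],[100,0,0,0.014,0,0,0],[100,0,0,0.011,0,0,0],[100,0,0,0.006,0,0,0]]}}

```text
clock: 25.48
position: [0.4853, -0.1003, 0.0152]
tcp_rot: [[-0.319, 0.948, -0.003], [0.948, 0.319, 0.001], [0.002, -0.002, -1.0]]
force: [0.4, -0.0, -0.6]
width: 0.0913
grasp_force: 0.0
```

Request:
{"method": "play_rows", "body": {"series": [[0,0,0,0,0,0,0],[0,0,0,0,0,0,0],[0,0,0,0,0,0,0],[0,0,0,0,0,0,0],[0,0,0,0,0,0,0],[0,0,0,0,0,0,0],[0,0,0,0,0,0,0],[0,0,0,0,0,0,0]]}}

```text
clock: 26.15
position: [0.4856, -0.1018, 0.0179]
tcp_rot: [[-0.317, 0.948, 0.0], [0.948, 0.317, -0.0], [-0.0, 0.0, -1.0]]
force: [-1.4, -0.4, 5.1]
width: 0.0561
grasp_force: 30.0
```

Request:
{"method": "play_rows", "body": {"series": [[0,0,0,0,0,0,0],[0,0,0,0,0,0,0],[0,0,0,0,0,0,0],[0,0,0,0,0,0,0],[0,0,0,0,0,0,0],[0,0,0,0,0,0,0],[0,0,0,0,0,0,0],[0,0,0,0,0,0,0]]}}

```text
clock: 26.82
position: [0.4855, -0.1018, 0.0179]
tcp_rot: [[-0.317, 0.948, 0.0], [0.948, 0.317, -0.0], [-0.0, 0.0, -1.0]]
force: [-1.6, -0.8, 4.8]
width: 0.0559
grasp_force: 30.0
```

```bash
python3 p.py 634 -88.3 90 -95.1
```

```text
t 26.8167 pos [ 0.4855 -0.1018  0.0179] w 0.05588376490643983 F [-1.6 -0.8  4.8] gf 30.000994205474854
shift now mm [-34.4 145.1 -72.1] turn [1.000e-04 1.000e-04 4.121e-01] shift after turn mm [ 26.6 146.7 -72.1]
```

Request:
{"method": "play_rows", "body": {"series": [[0,0,0,-0.004,0,0,0],[0,0,0,-0.008,0,0,0],[0,0,0,-0.013,0,0,0.05],[0,0,0,-0.015,0,0,0.08],[0,0,0,-0.013,0,0,0.08],[0,0,0,-0.01,0,0,0.08],[0,0,0,-0.006,0,0,0.08],[0,0,0,-0.003,0,0,0.042]]}}

```text
clock: 27.48
position: [0.4862, -0.1018, 0.0908]
tcp_rot: [[0.092, 0.996, 0.002], [0.996, -0.092, -0.0], [-0.0, 0.002, -1.0]]
force: [0.5, 0.0, -1.8]
width: 0.0557
grasp_force: 30.0
```

Request:
{"method": "play_rows", "body": {"series": [[0,0.002,0.01,0,0,0,0],[0,0.003,0.018,0,0,0,0],[0,0.0045,0.025,0,0,0,0],[0,0.0045,0.026,0,0,0,0],[0,0.0045,0.025,0,0,0,0],[0,0.0035,0.02,0,0,0,0],[0,0.003,0.015,0,0,0,0],[0,0.0015,0.0075,0,0,0,0]]}}

```text
clock: 28.15
position: [0.6365, -0.0879, 0.0887]
tcp_rot: [[0.087, 0.996, 0.001], [0.996, -0.087, 0.0], [0.0, 0.001, -1.0]]
force: [0.3, -0.1, -1.8]
width: 0.056
grasp_force: 30.0
```

Request:
{"method": "play_rows", "body": {"series": [[0,0,0,0,0,0,0],[0,0,0,0.008,0,0,0],[0,0,0,0.014,0,0,0],[0,0,0,0.016,0,0,0],[0,0,0,0.013,0,0,0],[0,0,0,0.008,0,0,0],[0,0,0,0.004,0,0,0],[0,0,0,0.002,0,0,0]]}}

```text
clock: 28.82
position: [0.6329, -0.0884, 0.0238]
tcp_rot: [[0.089, 0.996, -0.002], [0.996, -0.089, 0.0], [0.0, -0.002, -1.0]]
force: [0.5, -0.1, -2.5]
width: 0.0557
grasp_force: 30.0
```

```bash
python3 p.py 634 -88.3 21.9 -95.1
```

```text
t 28.8167 pos [ 0.6329 -0.0884  0.0238] w 0.05570931195972923 F [ 0.5 -0.1 -2.5] gf 29.999557435512543
shift now mm [0.2 1.1 1.9] turn [-0.0015 -0.0002 -0.0001] shift after turn mm [0.2 1.1 1.9]
```

Request:
{"method": "play_rows", "body": {"series": [[0,0,0,0.001,0,0,0],[0,0,0,0.001,0,0,0],[0,0,0,0.001,0,0,0],[0,0,0,0,0,0,0],[0,0,0,0,0,0,0],[0,0,0,0,0,0,0],[0,0,0,0,0,0,0],[0,0,0,0,0,0,0]]}}

```text
clock: 29.48
position: [0.6343, -0.0884, 0.022]
tcp_rot: [[0.089, 0.996, 0.001], [0.996, -0.089, -0.0], [0.0, 0.001, -1.0]]
force: [0.3, -0.0, 0.8]
width: 0.0559
grasp_force: 30.0
```

Request:
{"method": "play_rows", "body": {"series": [[90,0,0,0,0,0,0],[90,0,0,0,0,0,0],[90,0,0,0,0,0,0],[90,0,0,0,0,0,0],[90,0,0,0,0,0,0],[100,0,0,0,0,0,0],[100,0,0,-0.005,0,0,0],[100,0,0,-0.01,0,0,0]]}}

```text
clock: 30.15
position: [0.6329, -0.0882, 0.0357]
tcp_rot: [[0.089, 0.996, -0.003], [0.996, -0.089, 0.001], [0.0, -0.003, -1.0]]
force: [-0.1, -0.3, -0.3]
width: 0.0909
grasp_force: 0.0
```

Request:
{"method": "play_rows", "body": {"series": [[100,0,0,-0.015,0,0,0],[100,0,0,-0.02,0,0,0],[100,0,0,-0.025,0,0,0],[100,0,0,-0.025,0,0,0],[100,0,-0.01,-0.02,0,0,0],[100,0,-0.02,-0.015,0,0,0],[100,0,-0.03,0,0,0,0],[100,0,-0.035,0,0,0,0]]}}

```text
clock: 30.82
position: [0.5402, -0.08, 0.1586]
tcp_rot: [[0.089, 0.996, 0.005], [0.996, -0.089, -0.001], [-0.0, 0.005, -1.0]]
force: [0.2, 0.2, -0.3]
width: 0.0912
grasp_force: 0.0
```

Request:
{"method": "play_rows", "body": {"series": [[100,0,-0.035,0,0,0,0],[100,0,-0.035,0,0,0,0],[100,0,-0.035,0,0,0,0],[100,0,-0.03,0,0,0,0],[100,0,-0.02,0,0,0,0],[100,0,0,0,0,0,0],[100,0,0,0,0,0,0],[100,0,0,0,0,0,0]]}}

```text
clock: 31.48
position: [0.3864, -0.0664, 0.1574]
tcp_rot: [[0.089, 0.996, 0.003], [0.996, -0.089, -0.001], [-0.0, 0.003, -1.0]]
force: [0.5, -1.0, -0.3]
width: 0.0912
grasp_force: 0.0
```

```bash
python3 - <<'E'
from h import *
a=manip.camera("top")[:,:,::-1]; b=manip.camera("side")[:,:,::-1]
cv2.imwrite("pics/ft.png",cv2.resize(a[120:320,130:530],None,fx=2,fy=2)); cv2.imwrite("pics/fs.png",cv2.resize(b[100:380,150:530],None,fx=2,fy=2))
E
```

```text
(no output)
```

View pics/ft.png

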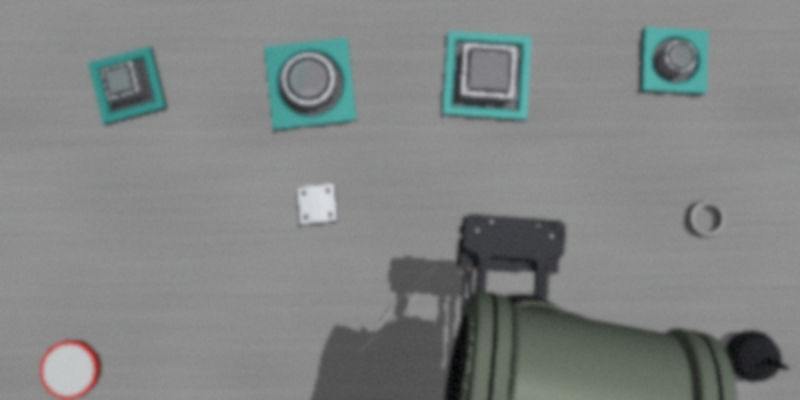

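View pics/fs.png

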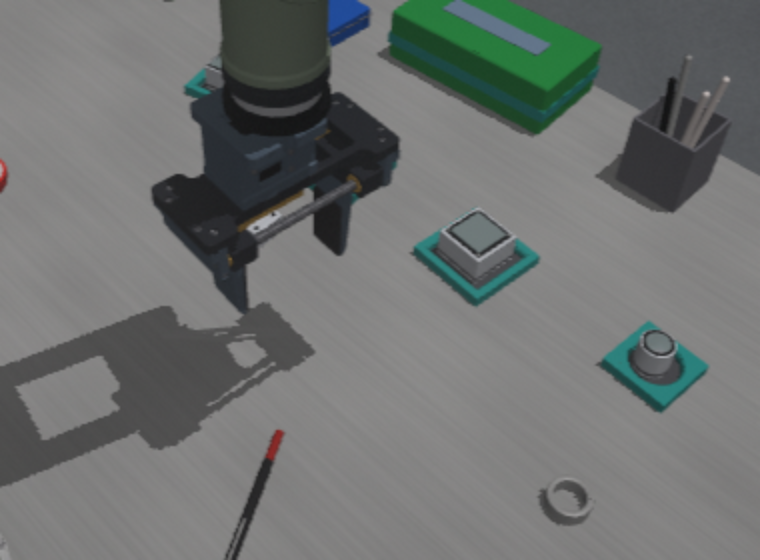

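All four cells stand upright, glass up, in their own pockets: top crop (120,81), (308,80), (491,70), (680,56). The riser at (317,204) and the spacer at (705,219) look unmoved, and the arm is clear. I'll run one numeric check, and hand in if every cell is within 9 mm.

```bash
python3 - <<'E'
from h import *
p=np.array([(120,81),(308,80),(491,70),(680,56)])/2+[130,120]-.25
e=cast("top",p,.038)*1000-[(629.5,305.4),(628,104.9),(634,-88.3),(647.4,-294.2)]
print(e.round(1))
if np.linalg.norm(e,axis=1).max()<9: print(manip.hand_in())
E
```

```text
[[-0.4 -1.2]
 [-1.  -0.6]
 [ 0.7 -1.9]
 [-0.8  2.8]]
the job is handed in; nothing more can be done
None
```

All four cells are in their matching trays, glass up and within about 3 mm of the pocket centres; the spacer and riser look unmoved, and I handed the job in at about 32 s (no verdict was returned).

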